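# Put two spice jars back into a spring-fed tray, over its front lip

### The job

Two spice jars are out on the worktop, one standing and one knocked over: put both back into the spring-fed spice tray, behind its front lip, setting each down rather than dropping it. The spring holds the row against the lip, so the row must be pushed back to make room for each. Finish with all four jars standing upright in one close row against the lip, and leave the other things where they are.

Things in the scene. Friction and masses are not known exactly. Their poses are not given: they have to be found in the camera images.
- tray: Spring-fed spice tray, fixed: pale wooden base 78 x 226 mm, white lip across the front end, low steel wires along the sides, wooden stop at the back. Origin at worktop height below the middle of the lip's inner (rear) face; x along the lane from lip to back stop, y left, z up. Lane floor 10 mm above the worktop, lane 54 mm wide between the wires, which reach 24 mm above its floor, 205 mm long.
- lip_top (a point): Middle of the white lip's rounded top edge, 52 mm above the worktop and 42 mm above the lane floor; the lip is 70 mm wide, 5 mm thick (6.4 mm at this edge), axes as the tray's.
- follower (a joint): The white sprung follower plate (48 mm wide, 58 mm high) behind the row: distance in m from the lip's inner face to the plate's face, 0 to 0.188. Its spring presses the row towards the lip with about 4 N at 0 rising to 5.5 N at 0.188. Two jars in the row give about 0.083, all four about 0.172. A jar lowered against the sprung row rubs on it with 3 to 6 N.
- fallen_jar: Glass spice jar with a red cap with green leaves, and a nearly square body 47 x 47 mm with rounded corners, 97 mm tall with its cap (the cap, 45 mm across, is the top 20 mm), about 0.08 to 0.17 kg. It lies on one of its flat sides with the cap roughly to the robot's right (6 degrees away from the robot to 35 degrees towards it). Origin at the centre of the jar's foot, its z axis runs from the foot to the cap, x and y point out of the flat sides.
- standing_jar: Glass spice jar with a yellow cap and a blue label, nearly square body 42 x 42 mm with rounded corners, 96 mm tall with its cap (the top 20 mm, 41 mm across), about 0.08 to 0.17 kg, standing out on the worktop. Origin at the centre of its foot, z from foot to cap, x and y point out of the flat sides.
- row_front: Spice jar with a red cap and a brown label, 45 mm across, 106 mm tall, standing in the tray. Origin at the centre of its foot, z up. It may be first or second in the row behind the lip.
- row_back: Spice jar of the same kind as the standing jar (yellow cap, blue label, 42 mm across, 96 mm tall), but standing in the tray from the start. Origin at the centre of its foot, z up. It may be first or second in the row.
- tomato_tin: Tin with a steel lid and a red and white label, 57 mm across, 72 mm tall, a bystander; origin at the centre of its underside.
- matchbox: Yellow matchbox, 36 x 56 x 16 mm, a bystander; origin at the centre of its underside.

How it is judged:
By the outcome, as a careful person would: the job done as asked, in the order asked, and still so for the second after the job is handed in, with the robot touching nothing.
It also fails if it takes over 61 s, if anything falls off the work surface, if the arm or the gripper's body presses on something with over 40 N, if the wrist force passes 120 N, or if a joint passes its speed limit or range.

### The arm

A 6-joint arm with a two-finger parallel gripper is mounted at the origin on a cart in front of the work surface, level with it; the furniture and walls round the work are solid. World frame = base frame: x ahead of the robot, y to its left, z up, the work surface at z = 0. Lengths are in mm, angles in rad, forces in N, time in s.
With the tool pointing down it reaches from about 225 to 725 mm from the base axis. Payload 3.1 kg.
Tool frame: the origin (TCP) lies between the finger pads; the fingertips stand tip_reach ahead of it and the grasp point (between the pads) lies 2 mm behind it (tip_reach is the distance from the TCP to the fingertips, in mm); z points along the fingers, y is the direction in which the jaws open and shut (so a half turn about z gives the same grasp; the last joint's range is limited). The gripper opens to 85 mm and grips with 20 to 120 N. Pads are 22 mm wide; open, the fingers measure 114 mm over their backs; the gripper's body (76 mm by 85 mm) begins 54 mm behind the grasp point. The pads swing forward as they close: fully open they stand 13 mm farther back than shut.
Start: joints at [-1.339, 0.048, 0.099, 1.622, 0, 1.443], TCP at [184.83, -491.381, 248.312] pointing down, gripper open.
Joint ranges: [-2.91, 2.91], [-0.99, 1.94], [-1.21, 1.42], [-2.12, 2.29], [-1.49, 1.47], [-3.14, 3.14]. Speed limits (rad/s): [2.79, 2.79, 3.14, 3.14, 3.14, 3.14].

### API

Orientations are given as a unit quaternion [x, y, z, w].
In Python, from workcell import get_obs, read_camera, job_done, tip_reach gives the robot as it stands.
- The arm moves only by the tool play_rows, never from a script. Its arguments are lists of equal length, an entry for each row: "linear": the shift along the tool's x, y, z in mm, a list of three; "turn": the turn, a rotation vector about the tool's x, y, z in rad, a list of three; "claw": the closure, from 0 (fully open) to 1 (shut). In form: {"linear": [[tx, ty, tz], ...], "turn": [[rx, ry, rz], ...], "claw": [claw, ...]}. A call has 1 to 20 rows; each row shifts and turns the commanded pose from where the row before left it, along the tool's axes as they then stand; what a row does not reach is not made up. A row lasts 1/12 s, in which the tool goes at most 41.7 mm and 7.16 degrees, less where a joint would pass 70% of its speed; a pose out of reach is approached as far as the arm can. A call is refused whole if a number of a shift passes 41.7 or a number of a turn 0.125, either way. A call with a gripper value outside its range is refused whole. The fingers move at their own pace and stop on an object; "grip_force" is the grip in N (left out, the last holds). Time passes only in rows, so rows that do not move let the fingers close. It gives the time, the measured TCP pose, the force and the opening at its end, in the units of the state.
- get_obs(): the state, without advancing time (a new reading comes with each control period).
- read_camera(name): name is "side" or "top"; returns a dict with "image" (480x640x3 uint8, red, green, blue), "fx", "fy", "cx", "cy" (pixels), "eye" and "attitude" of the camera in the world. Camera axes: x right, y up, looking along -z (the intrinsics and any distortion apply to the point x, -y, -z); pixel columns grow to the right and rows downward; lengths in mm; the calibration is good to about 2 mm. A picture is of the moment at which its call begins. There is no depth.
- job_done(): hands the job in, once; it reports no verdict.
The state is a dict: "t": time; "qpos": joint angles; "qd": joint speeds; "joint_torque": joint torques, N m; "eef_pos": TCP position; "eef_rot": TCP orientation; "ft_force": force on the tool from outside, world axes, zero at the start; "wrist_torque": the same for the moment, N m; "grip_width": finger opening in mm.
Only numpy, scipy, OpenCV 4.12 (cv2) and the standard library are available. Lean on these libraries where they do the work, as an engineer would, in place of code of your own. Each camera call takes 0.05 s, during which the arm holds its last target. There are 200 camera calls.

## Working session

There is one attempt and no reset: what is moved stays moved. The work goes in short steps, Python scripts to look and compute and a tool call to move; the robot and the scene stay as the last step left them, time stands still between calls to the robot, and variables do not carry over. Pictures are saved under pics/ and viewed, about 8 in all and at most 12, crops included, and the job is handed in when it is done.

Besides the shell and the picture viewer there is one more tool, called in YAML: its name, and indented under it one key for each argument. play_rows: Moves the arm, as the interface text tells. Its arguments: {"type":"object","properties":{"linear":{"type":"array"},"turn":{"type":"array"},"claw":{"type":"array"},"grip_force":{"type":"number"}},"required":["linear","turn","claw"]}

```bash
ls; mkdir -p pics; python3 - <<'E'
from workcell import *
import cv2
for n in("top","side"):
    c=read_camera(n); cv2.imwrite(f"pics/{n}0.png",c["image"][:,:,::-1]); print(n,{k:v for k,v in c.items() if k!="image"})
o=get_obs();print(o);print(tip_reach if not callable(tip_reach) else tip_reach())
E
```

```text
pics
top {'fx': 583.2248821457911, 'fy': 583.2248821457911, 'cx': 321.6808684995378, 'cy': 240.83485746001182, 'eye': array([421.62950084,  14.99297255, 902.98770235]), 'attitude': array([ 0.0318584 , -0.03848285, -0.69675977,  0.71556267])}
side {'fx': 515.4751705749836, 'fy': 515.4751705749836, 'cx': 320.39952657583007, 'cy': 238.90361100740216, 'eye': array([178.83200314, 600.55119605, 607.20664569]), 'attitude': array([-0.11349951,  0.40953019,  0.87636035, -0.2267056 ])}
{'t': 0.1, 'qpos': array([-1.33882510e+00,  4.86960413e-02,  9.77513680e-02,  1.62200932e+00,
       -1.39498799e-05,  1.44298807e+00]), 'qd': array([ 0.00030867, -0.00096281,  0.00364924,  0.0015031 ,  0.00020644,
        0.00045345]), 'joint_torque': array([ 2.67367126e-03, -3.39848721e+01,  3.20936644e+01,  1.57816219e-02,
       -1.95494467e-04, -1.46405661e-07]), 'eef_pos': array([ 184.69535518, -490.88404319,  247.22254177]), 'eef_rot': array([ 9.83862852e-01,  1.78920999e-01, -6.31274007e-05, -1.07700896e-03]), 'ft_force': array([-0.28251063, -1.08342808,  0.20721414]), 'wrist_torque': array([-0.03183264,  0.00974579,  0.03307503]), 'grip_width': 85.21729304534337}
17.0
```

View pics/top0.png

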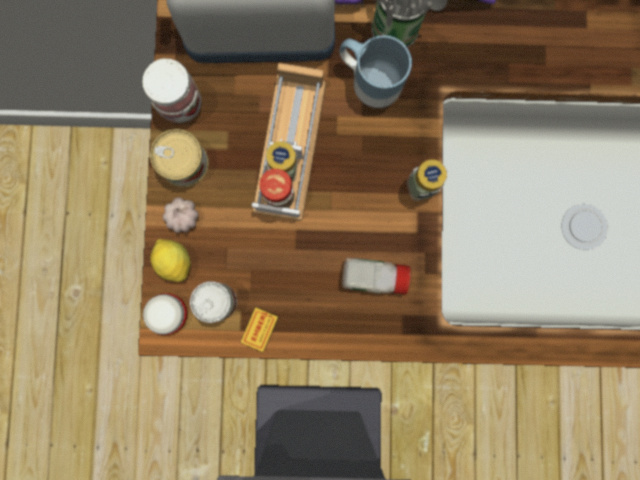

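View pics/side0.png

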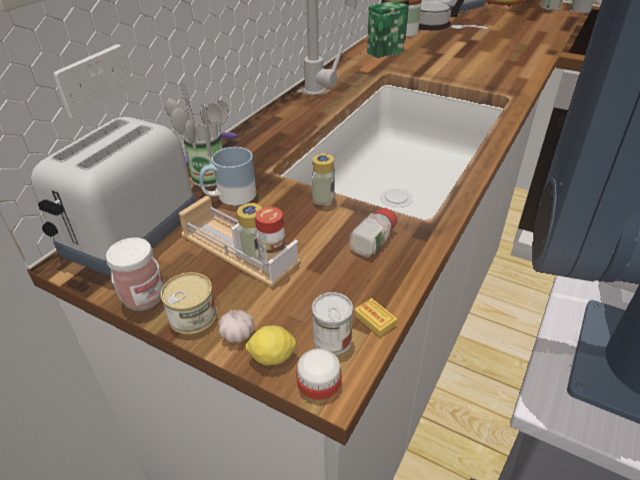

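The top view shows the tray with its lip at about (277,210) and its back stop at (300,71). The red-capped row jar (276,185) is first, with the yellow one (281,156) behind it. The standing jar is at about (430,175), and the fallen jar runs from (345,273) to (408,278). Next I'll enlarge these areas.

```bash
cat > h.py <<'E'
import numpy as np, cv2
from scipy.spatial.transform import Rotation as R
from workcell import *
def ray(c,u,v):
    d=np.array([(u-c["cx"])/c["fx"],-(v-c["cy"])/c["fy"],-1.]); return R.from_quat(c["attitude"]).apply(d)
def at(c,u,v,z):
    d=ray(c,u,v); return c["eye"]+d*(z-c["eye"][2])/d[2]
def proj(c,p):
    q=R.from_quat(c["attitude"]).inv().apply(np.asarray(p,float)-c["eye"]); return np.array([c["cx"]-c["fx"]*q[...,0]/q[...,2],c["cy"]+c["fy"]*q[...,1]/q[...,2]]).T
def crop(c,u0,v0,w,h,k,name):
    im=cv2.resize(c["image"][v0:v0+h,u0:u0+w,::-1],None,fx=k,fy=k,interpolation=cv2.INTER_CUBIC)
    for i in range(0,w,20): cv2.line(im,(i*k,0),(i*k,6),(255,255,255),1); cv2.putText(im,str(u0+i),(i*k,16),0,.35,(255,255,255),1)
    for j in range(0,h,20): cv2.line(im,(0,j*k),(6,j*k),(255,255,255),1); cv2.putText(im,str(v0+j),(8,j*k+4),0,.35,(255,255,255),1)
    cv2.imwrite("pics/"+name+".png",im)
E
python3 - <<'E'
from h import *
t=read_camera("top");crop(t,250,60,200,240,2,"x"); s=read_camera("side")
crop(t,245,60,210,150,1,"x")
a=cv2.resize(t["image"][60:300,245:455,::-1],None,fx=2.5,fy=2.5,interpolation=cv2.INTER_CUBIC)
crop(t,245,140,200,160,4,"tcrop"); im=cv2.imread("pics/tcrop.png")[:600];cv2.imwrite("pics/tcrop.png",im)
crop(s,170,140,240,150,3,"scrop")
for n,u,v,z in [("lipL",254,208,52),("lipR",300,213,52),("stopL",279,68,30),("stopR",322,74,30),("red",276,185,116),("yel",281,156,106),("stand",432,174,96),("fcap",408,279,23),("ffoot",343,274,23),("match",260,329,16),("tin",212,303,72)]:
    print(n,at(t,u,v,z).round(1))
E
```

```text
lipL [552.6 109.   52. ]
lipR [547.   41.1  52. ]
stopL [776.   81.1  30. ]
stopR [768.5  14.2  30. ]
red [575.3  73.1 116. ]
yel [618.4  68.3 106. ]
stand [ 601.2 -144.5   96. ]
fcap [ 455.3 -123.8   23. ]
ffoot [460.2 -25.6  23. ]
match [374.6  97.1  16. ]
tin [412.2 161.   72. ]
```

View pics/tcrop.png

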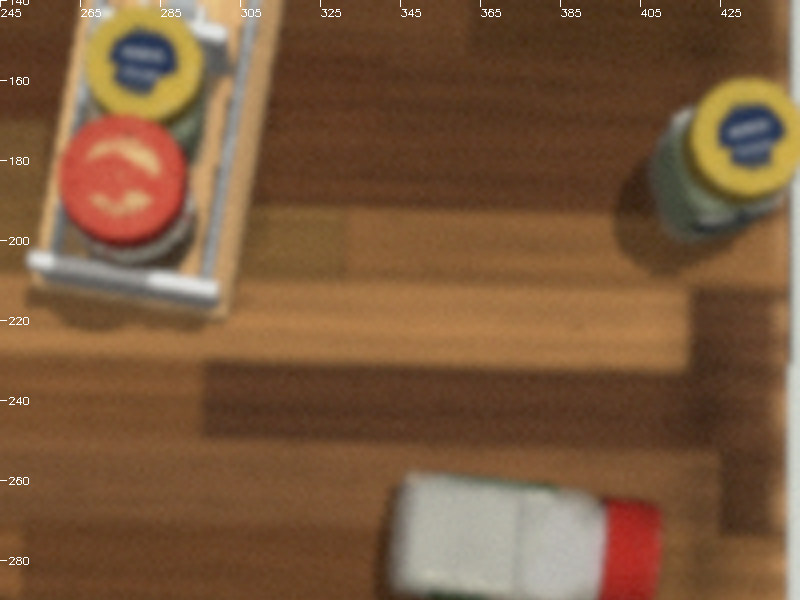

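View pics/scrop.png

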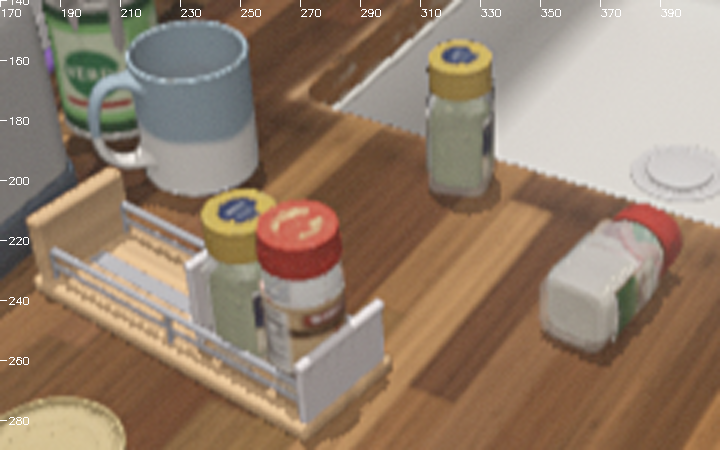

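The crops show the lip's top edge from about (252,205) to (299,213), the red cap at (276,185), the yellow one at (281,156), and the standing jar's cap at (431,174.5). The fallen jar's foot is at u≈344 and its cap end at u≈410. I'll overlay these models on both views to check them.

```bash
cat > ov.py <<'E'
from h import *
T=R.from_euler('z',-6.4,degrees=True); To=np.array([552.9,75.6,0])
def box(o,rot,x0,x1,y0,y1,z0,z1):
    P=[[x,y,z] for z in(z0,z1) for x,y in((x0,y0),(x1,y0),(x1,y1),(x0,y1))]
    return o+rot.apply(P)
E_=[(0,1),(1,2),(2,3),(3,0),(4,5),(5,6),(6,7),(7,4),(0,4),(1,5),(2,6),(3,7)]
def draw(c,boxes,u0,v0,w,h,k,name):
    im=cv2.resize(c["image"][v0:v0+h,u0:u0+w,::-1],None,fx=k,fy=k,interpolation=cv2.INTER_CUBIC)
    for col,b in boxes:
        p=((proj(c,b)-[u0-.5,v0-.5])*k*8).astype(int)
        for i,j in E_: cv2.line(im,tuple(map(int,p[i])),tuple(map(int,p[j])),col,1,cv2.LINE_AA,3)
    cv2.imwrite(f"pics/{name}.png",im)
E
python3 - <<'E'
from ov import *
t=read_camera("top");s=read_camera("side")
print("lip",at(t,275.75,207.5,52).round(1),"caps",at(t,276,185,116).round(1),at(t,280.7,156,106).round(1))
st=at(t,431.25,174.5,96)*[1,1,0]; print("stand",st)
Rs=R.from_euler('z',14.5,degrees=True)
F=np.array([460.2,-25.6,0]); Rf=R.from_euler('z',-92.5,degrees=True)
B=[((255,0,255),box(To,T,-5,0,-35,35,10,52)),((255,255,0),box(To,T,0,205,-39,39,0,10)),((0,255,0),box(st,Rs,-21,21,-21,21,0,76)),
((0,255,255),box(F,Rf,0,97,-23.5,23.5,0,47)),((0,0,255),box(To,T,0,45,-22.5,22.5,10,116))]
draw(t,B,245,60,200,240,2.5,"ovt");draw(s,B,170,140,240,150,3,"ovs")
a=cv2.imread("pics/ovt.png");print(a.shape)
E
```

```text
lip [554.2  77.1  52. ] caps [575.3  73.1 116. ] [618.4  68.7 106. ]
stand [ 600.42270802 -143.45312236    0.        ]
(600, 500, 3)
```

View pics/ovt.png

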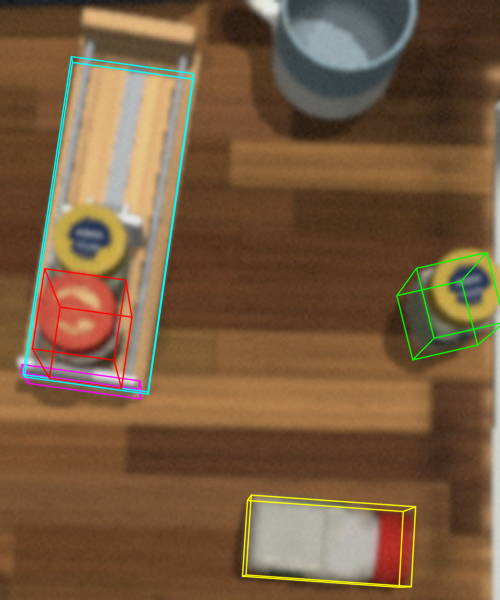

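View pics/ovs.png

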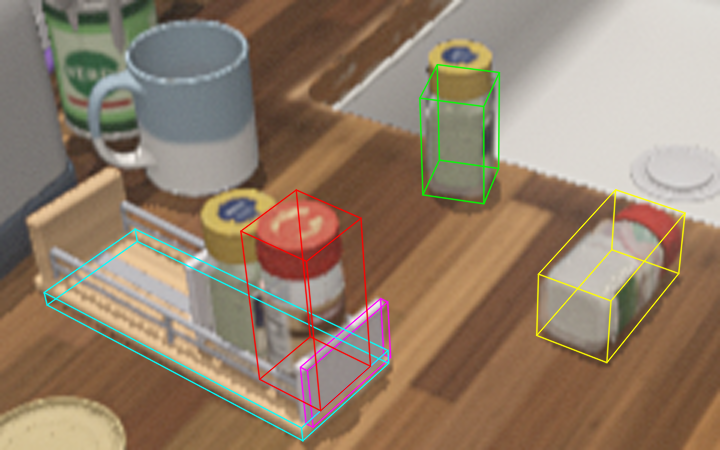

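The overlays match the scene to about 2–3 mm in both views, so I'm moving. First I turn the tool for the standing jar.

play_rows:
  linear:
    - [0,0,0]
    - [0,0,0]
    - [0,0,0]
    - [0,0,0]
    - [0,0,0]
    - [0,0,0]
    - [0,0,0]
    - [0,0,0]
    - [0,0,0]
    - [0,0,0]
    - [0,0,0]
    - [0,0,0]
    - [0,0,0]
    - [0,0,0]
    - [0,0,0]
    - [0,0,0]
    - [0,0,0]
    - [0,0,0]
    - [0,0,0]
    - [0,0,0]
  turn:
    - [0,0,-0.125]
    - [0,0,-0.125]
    - [0,0,-0.125]
    - [0,0,-0.125]
    - [0,0,-0.125]
    - [0,0,-0.125]
    - [0,0,-0.125]
    - [0,0,-0.125]
    - [0,0,-0.125]
    - [0,0,-0.125]
    - [0,0,-0.125]
    - [0,0,-0.125]
    - [0,0,-0.125]
    - [0,0,-0.125]
    - [0,0,-0.125]
    - [0,0,-0.125]
    - [0,0,-0.125]
    - [0,0,-0.125]
    - [0,0,-0.125]
    - [0,0,-0.125]
  claw: [0,0,0,0,0,0,0,0,0,0,0,0,0,0,0,0,0,0,0,0]
  grip_force: 60

```text
t: 1.97
eef_pos: [184.8, -491.3, 248.2]
eef_rot: [0.137, 0.991, 0.0, -0.0]
ft_force: [1.1, 0.1, -0.0]
grip_width: 85.1
```

```bash
cat >> h.py <<'E'
def go(pos,rot):
    """tool-frame shift and turn from the measured pose to the target (turn first / shift first)"""
    o=get_obs(); r=R.from_quat(o["eef_rot"]); d=np.asarray(pos,float)-o["eef_pos"]; w=(r.inv()*rot).as_rotvec()
    print("t",o["t"],"pos",o["eef_pos"].round(1),"F",o["ft_force"].round(1),"grip",round(o["grip_width"],1),"q",o["qpos"].round(2))
    print("turn",w.round(3),"shift if first",r.inv().apply(d).round(1),"shift after turn",rot.inv().apply(d).round(1))
def down(psi): return R.from_euler('z',psi,degrees=True)*R.from_euler('x',180,degrees=True)
E
python3 -c "
from h import *
go([600.5,-143.5,240],down(194.5))"
```

```text
t 1.9667 pos [ 184.8 -491.3  248.2] F [ 1.1  0.1 -0. ] grip 85.1 q [-1.34  0.05  0.1   1.62  0.   -1.06]
turn [ 0.    -0.    -0.529] shift if first [-305.3  447.8    8.3] shift after turn [-489.5  232.7    8.2]
```

play_rows:
  linear:
    - [0,0,0]
    - [0,0,0]
    - [0,0,0]
    - [0,0,0]
    - [0,0,0]
    - [-20,10,0]
    - [-35,16.5,0]
    - [-35,16.5,0]
    - [-35,16.5,0]
    - [-35,16.5,0]
    - [-35,16.5,0]
    - [-35,16.5,0]
    - [-35,16.5,0]
    - [-35,16.5,0]
    - [-35,16.5,0]
    - [-35,16.5,0]
    - [-35,16.5,0]
    - [-35,16.5,0]
    - [-35,16.5,0]
    - [-14.5,8,0]
  turn:
    - [0,0,-0.106]
    - [0,0,-0.106]
    - [0,0,-0.106]
    - [0,0,-0.106]
    - [0,0,-0.105]
    - [0,0,0]
    - [0,0,0]
    - [0,0,0]
    - [0,0,0]
    - [0,0,0]
    - [0,0,0]
    - [0,0,0]
    - [0,0,0]
    - [0,0,0]
    - [0,0,0]
    - [0,0,0]
    - [0,0,0]
    - [0,0,0]
    - [0,0,0]
    - [0,0,0]
  claw: [0,0,0,0,0,0,0,0,0,0,0,0,0,0,0,0,0,0,0,0]

```text
t: 3.63
eef_pos: [605.5, -142.6, 247.3]
eef_rot: [-0.125, 0.992, 0.001, 0.001]
ft_force: [-0.8, 0.2, -0.1]
grip_width: 85.1
```

```bash
python3 -c "
from h import *
go([600.5,-143.5,63],down(194.5))"
```

```text
t 3.6333 pos [ 605.5 -142.6  247.3] F [-0.8  0.2 -0.1] grip 85.1 q [-0.34  0.31  0.39  1.66  0.   -0.59]
turn [ 0.002  0.001 -0.002] shift if first [5.300e+00 1.000e-01 1.843e+02] shift after turn [  5.    0.4 184.3]
```

play_rows:
  linear:
    - [0,0,30]
    - [0,0,35]
    - [0,0,35]
    - [0,0,20]
    - [0,0,0]
    - [0,0,0]
  turn:
    - [0,0,0]
    - [0,0,0]
    - [0,0,0]
    - [0,0,0]
    - [0,0,0]
    - [0,0,0]
  claw: [0,0,0,0,0,0]

```text
t: 4.13
eef_pos: [601.3, -145.7, 126.6]
eef_rot: [-0.123, 0.992, 0.001, -0.002]
ft_force: [0.0, -0.5, 0.4]
grip_width: 84.9
```

```bash
python3 -c "
from h import *
go([600.5,-143.5,63],down(194.5))"
```

```text
t 4.1333 pos [ 601.3 -145.7  126.6] F [ 0.  -0.5  0.4] grip 84.9 q [-0.35  0.3   0.15  1.42  0.   -0.59]
turn [ 0.002 -0.003 -0.006] shift if first [-0.   2.1 63.6] shift after turn [ 0.2  2.3 63.6]
```

Now I descend, close on the jar and lift it.

play_rows:
  linear:
    - [0,2,25]
    - [0,0,25]
    - [0,0,13.5]
    - [0,0,0]
    - [0,0,0]
    - [0,0,0]
    - [0,0,0]
    - [0,0,0]
    - [0,0,0]
    - [0,0,0]
    - [0,0,0]
    - [0,0,0]
  turn:
    - [0,0,0]
    - [0,0,0]
    - [0,0,0]
    - [0,0,0]
    - [0,0,0]
    - [0,0,0]
    - [0,0,0]
    - [0,0,0]
    - [0,0,0]
    - [0,0,0]
    - [0,0,0]
    - [0,0,0]
  claw: [0,0,0,0,1,1,1,1,1,1,1,1]
  grip_force: 60

```text
t: 5.13
eef_pos: [603.9, -144.7, 67.6]
eef_rot: [-0.123, 0.992, -0.001, 0.002]
ft_force: [0.3, 0.5, 5.7]
grip_width: 40.1
```

play_rows:
  linear:
    - [0,0,-15]
    - [0,0,-30]
    - [0,0,-30]
    - [0,0,-25]
    - [0,0,0]
    - [0,0,0]
  turn:
    - [0,0,0]
    - [0,0,0]
    - [0,0,0]
    - [0,0,0]
    - [0,0,0]
    - [0,0,0]
  claw: [1,1,1,1,1,1]

```text
t: 5.63
eef_pos: [603.5, -144.8, 167.4]
eef_rot: [-0.123, 0.992, -0.001, 0.002]
ft_force: [0.1, 0.3, -1.8]
grip_width: 40.3
```

```bash
python3 -c "
from h import *
go([520,79,140],down(173.4))"
```

```text
t 5.6333 pos [ 603.5 -144.8  167.4] F [ 0.1  0.3 -1.8] grip 40.3 q [-0.34  0.29  0.21  1.49 -0.   -0.59]
turn [-0.002  0.005  0.362] shift if first [ 26.3 237.5  26.6] shift after turn [108.7 212.7  27.4]
```

play_rows:
  linear:
    - [0,0,0]
    - [0,0,0]
    - [0,0,0]
    - [25,20,0]
    - [30,30,0]
    - [30,30,0]
    - [30,30,0]
    - [0,30,0]
    - [0,30,0]
    - [0,25,0]
    - [0,18,10]
    - [0,0,20]
    - [0,0,8]
    - [0,0,0]
    - [0,0,0]
    - [0,0,0]
  turn:
    - [0,0,0.12]
    - [0,0,0.12]
    - [0,0,0.122]
    - [0,0,0]
    - [0,0,0]
    - [0,0,0]
    - [0,0,0]
    - [0,0,0]
    - [0,0,0]
    - [0,0,0]
    - [0,0,0]
    - [0,0,0]
    - [0,0,0]
    - [0,0,0]
    - [0,0,0]
    - [0,0,0]
  claw: [1,1,1,1,1,1,1,1,1,1,1,1,1,1,1,1]

```text
t: 6.97
eef_pos: [513.6, 78.1, 126.8]
eef_rot: [0.058, 0.998, -0.0, -0.0]
ft_force: [0.9, 0.1, -0.3]
grip_width: 40.3
```

```bash
python3 - <<'E'
from ov import *
go([513.8,80.5,127],down(173.5))
s=read_camera("side"); o=get_obs()
To=np.array([553.5,76,0]);T=R.from_euler('z',-6.5,degrees=True)
f=o["eef_pos"]-[0,0,67.6]
B=[((255,0,255),box(To,T,-5,0,-35,35,10,52)),((0,255,0),box(f,T,-20.5,20.5,-20.5,20.5,0,76))]
draw(s,B,210,130,150,150,4,"s1")
E
```

```text
t 6.9667 pos [513.6  78.1 126.8] F [ 0.9  0.1 -0.3] grip 40.3 q [ 0.02  0.04 -0.15  1.38 -0.    0.14]
turn [-0.    -0.    -0.002] shift if first [ 0.1  2.4 -0.2] shift after turn [ 0.1  2.4 -0.2]
```

View pics/s1.png

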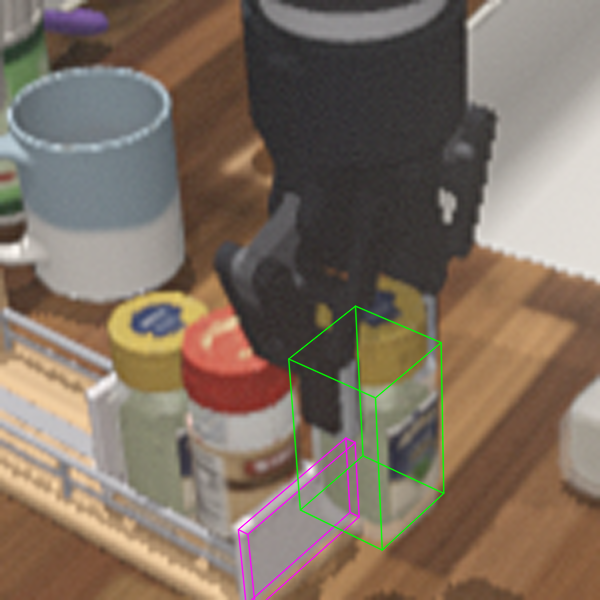

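The side view shows the held jar upright and aligned. Its bottom front corner at (385,545) in the crop matches the model, and the lip overlay fits too. Now I push the row back above the lip.

play_rows:
  linear:
    - [0,2.2,2]
    - [-10,0,1]
    - [-10,0,0]
    - [-8,0,0]
    - [-6,0,0]
    - [-6,0,0]
    - [-6,0,0]
    - [-6,0,0]
    - [-6,0,0]
    - [-5,0,0]
    - [0,0,0]
    - [0,0,0]
    - [0,0,0]
  turn:
    - [0,0,0]
    - [0,0,0]
    - [0,0,0]
    - [0,0,0]
    - [0,0,0]
    - [0,0,0]
    - [0,0,0]
    - [0,0,0]
    - [0,0,0]
    - [0,0,0]
    - [0,0,0]
    - [0,0,0]
    - [0,0,0]
  claw: [1,1,1,1,1,1,1,1,1,1,1,1,1]

```text
t: 8.1
eef_pos: [574.9, 73.9, 123.9]
eef_rot: [0.057, 0.998, 0.0, -0.002]
ft_force: [-4.4, 0.6, 1.0]
grip_width: 39.9
```

```bash
python3 - <<'E'
from ov import *
To=np.array([553.5,76,0]);T=R.from_euler('z',-6.5,degrees=True)
go(To+T.apply([22.5,0,123.8]),down(173.5))
s=read_camera("side"); o=get_obs(); print(T.inv().apply(o["eef_pos"]-To))
f=o["eef_pos"]-[0,0,67.6]
B=[((255,0,255),box(To,T,-5,0,-35,35,10,52)),((0,255,0),box(f,T,-20.5,20.5,-20.5,20.5,0,76))]
draw(s,B,200,150,150,150,4,"s2")
E
```

```text
t 8.1 pos [574.9  73.9 123.9] F [-4.4  0.6  1. ] grip 39.9 q [0.01 0.2  0.02 1.39 0.   0.13]
turn [ 0.    -0.004 -0.001] shift if first [-1.  -0.3  0.1] shift after turn [-1.  -0.3  0.1]
[ 21.47774191   0.3197196  123.92775626]
```

View pics/s2.png

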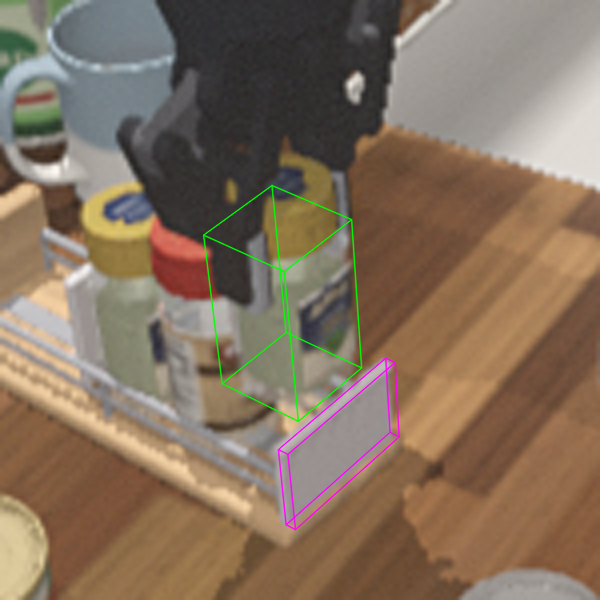

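The row is pushed back and still upright, with about 4.4 N of push. The jar's foot (298,420) is just behind the lip's top edge. I add 3 mm of clearance and lower in stages.

play_rows:
  linear:
    - [-3,0,0]
    - [0,0,3]
    - [0,0,5]
    - [0,0,5]
    - [0,0,5]
    - [0,0,0]
  turn:
    - [0,0,0]
    - [0,0,0]
    - [0,0,0]
    - [0,0,0]
    - [0,0,0]
    - [0,0,0]
  claw: [1,1,1,1,1,1]

```text
t: 8.65
eef_pos: [578.8, 73.4, 105.9]
eef_rot: [0.058, 0.998, 0.0, -0.001]
ft_force: [-3.8, 0.2, -0.2]
grip_width: 40.1
```

play_rows:
  linear:
    - [0,0,6]
    - [0,0,6]
    - [0,0,6]
    - [0,0,4]
    - [0,0,2]
    - [0,0,2]
    - [0,0,0]
    - [0,0,0]
  turn:
    - [0,0,0]
    - [0,0,0]
    - [0,0,0]
    - [0,0,0]
    - [0,0,0]
    - [0,0,0]
    - [0,0,0]
    - [0,0,0]
  claw: [1,1,1,1,1,1,1,1]

```text
t: 9.32
eef_pos: [578.9, 73.4, 79.4]
eef_rot: [0.057, 0.998, -0.0, -0.001]
ft_force: [-4.6, 0.1, -0.2]
grip_width: 40.3
```

play_rows:
  linear:
    - [0,0,1]
    - [0,0,1]
    - [0,0,0]
  turn:
    - [0,0,0]
    - [0,0,0]
    - [0,0,0]
  claw: [1,1,1]

```text
t: 9.57
eef_pos: [578.9, 73.4, 77.8]
eef_rot: [0.057, 0.998, 0.0, -0.001]
ft_force: [-5.4, 0.9, 1.0]
grip_width: 39.7
```

play_rows:
  linear:
    - [0,0,1]
    - [0,0,1]
    - [0,0,0]
  turn:
    - [0,0,0]
    - [0,0,0]
    - [0,0,0]
  claw: [1,1,1]

```text
t: 9.82
eef_pos: [578.9, 73.4, 77.7]
eef_rot: [0.057, 0.998, -0.0, -0.0]
ft_force: [-9.2, 0.1, 8.7]
grip_width: 40.2
```

play_rows:
  linear:
    - [0,0,-1.2]
    - [1,0,0]
    - [1,0,0]
    - [1,0,0]
    - [1,0,0]
    - [0,0,0]
  turn:
    - [0,0,0]
    - [0,0,0]
    - [0,0,0]
    - [0,0,0]
    - [0,0,0]
    - [0,0,0]
  claw: [1,1,1,1,1,1]

```text
t: 10.32
eef_pos: [578.4, 73.6, 77.8]
eef_rot: [0.058, 0.998, 0.0, 0.003]
ft_force: [6.0, -1.1, -1.4]
grip_width: 40.0
```

play_rows:
  linear:
    - [0,0,0]
    - [0,0,0]
    - [0,0,0]
    - [0,0,0]
    - [0,0,0]
    - [0,0,0]
  turn:
    - [0,0,0]
    - [0,0,0]
    - [0,0,0]
    - [0,0,0]
    - [0,0,0]
    - [0,0,0]
  claw: [0.45,0.35,0.3,0.25,0.25,0.25]

```text
t: 10.82
eef_pos: [575.2, 73.9, 76.9]
eef_rot: [0.057, 0.998, -0.0, -0.0]
ft_force: [-0.3, 0.2, 0.7]
grip_width: 63.9
```

play_rows:
  linear:
    - [0,0,-10]
    - [0,0,-20]
    - [0,0,-30]
    - [0,0,-35]
    - [0,0,-35]
    - [0,0,-30]
    - [0,0,0]
  turn:
    - [0,0,0]
    - [0,0,0]
    - [0,0,0]
    - [0,0,0]
    - [0,0,0]
    - [0,0,0]
    - [0,0,0]
  claw: [0.25,0.25,0.25,0.25,0.25,0.25,0.25]

```text
t: 11.4
eef_pos: [578.7, 73.9, 246.7]
eef_rot: [0.057, 0.998, 0.001, 0.007]
ft_force: [0.1, -0.4, 1.5]
grip_width: 64.2
```

```bash
python3 - <<'E'
from ov import *
To=np.array([555,76,0]);T=R.from_euler('z',-6.5,degrees=True)
go([458,-75,200],down(180))
s=read_camera("side"); o=get_obs(); t=read_camera("top")
B=[((255,0,255),box(To,T,-5,0,-35,35,10,52))]
F=np.array([460.2,-26.5,0]); Rf=R.from_euler('z',-92.5,degrees=True)
draw(s,B,180,140,150,150,4,"s3")
draw(t,[((0,255,255),box(F,Rf,0,97,-23.5,23.5,0,47))],320,240,110,60,4,"t3")
a=cv2.imread("pics/s3.png")[:,:440]; b=cv2.imread("pics/t3.png"); c=np.zeros((600,800,3),np.uint8); c[:,:440]=a[:600]; c[:240,440:]=b[:, :360]; cv2.imwrite("pics/c3.png",c)
E
```

```text
t 11.4 pos [578.7  73.9 246.7] F [ 0.1 -0.4  1.5] grip 64.2 q [0.01 0.19 0.25 1.62 0.   0.13]
turn [ 0.001  0.015 -0.115] shift if first [ 103.6 -161.8   44.8] shift after turn [ 120.7 -148.9   46.7]
```

View pics/c3.png

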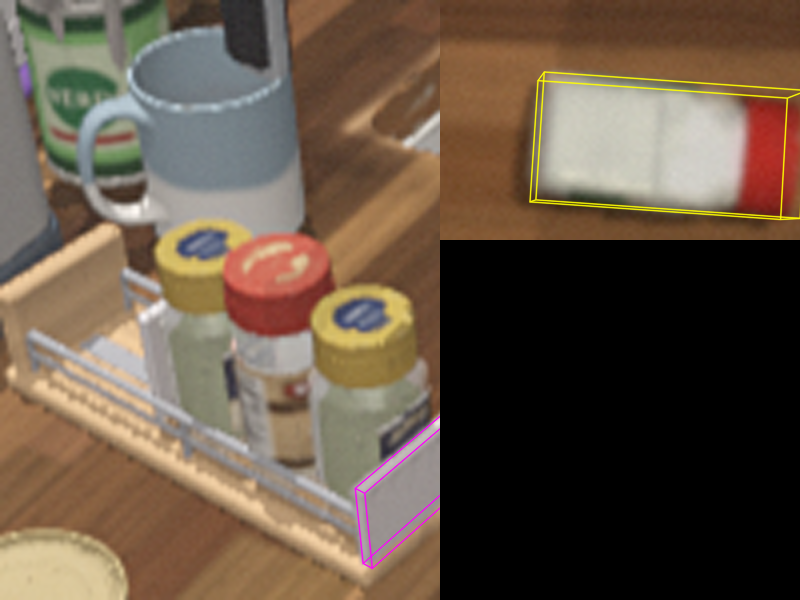

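The first jar stands upright against the lip, with the row close behind it. The fallen jar matches its model (foot about (460,-27), axis −92°), so I'll work out that pick with the tool leaning 40°.

```bash
cat > pk.py <<'E'
from h import *
al=np.radians(40); a=np.array([np.cos(np.radians(-92.2)),np.sin(np.radians(-92.2)),0])
def frame(z,y): return R.from_matrix(np.array([np.cross(y,z),y,z]).T)
zt=-a*np.sin(al)+np.array([0,0,-1])*np.cos(al); yt=np.cross([0,0,1],a); yt=yt if yt[0]>0 else -yt
PICK=frame(zt,yt); G=np.array([460.2,-27,26.5])+55*a; PT=G+2*zt
ty=np.radians(-6.5); X=np.array([np.cos(ty),np.sin(ty),0]); Y=np.array([-np.sin(ty),np.cos(ty),0])
zf=X*np.cos(al)-np.array([0,0,1])*np.sin(al); PLACE=frame(zf,Y)
E
python3 - <<'E'
from pk import *
print(PT, PICK.as_quat(),PLACE.as_quat(),"regrip turn",(PICK.inv()*PLACE).as_rotvec())
go(PT-110*zt,PICK); go(PT-110*zt,down(87.8))
E
```

```text
[458.13802092 -80.67483276  24.96791111] [ 0.67709656  0.65158458  0.24644299 -0.23715739] [ 0.05138111  0.90485015 -0.02395941  0.42193855] regrip turn [-0.14220652 -1.24374855 -1.62542801]
t 11.5 pos [576.8  73.9 240.3] F [ 0.3  0.3 -0.4] grip 64.1 q [ 0.01  0.19  0.24  1.61 -0.    0.13]
turn [-0.515  0.565  1.431] shift if first [  95.6 -237.7  130.4] shift after turn [-260.2 -112.7  -47.2]
t 11.5 pos [576.8  73.9 240.3] F [ 0.3  0.3 -0.4] grip 64.1 q [ 0.01  0.19  0.24  1.61 -0.    0.13]
turn [0.005 0.004 1.494] shift if first [  95.6 -237.7  130.4] shift after turn [-229.7 -112.7  131.1]
```

play_rows:
  linear:
    - [10,-25,0]
    - [15,-36,0]
    - [15,-36,0]
    - [15,-36,0]
    - [15,-36,0]
    - [15,-38,0]
    - [10.5,-30.5,0]
    - [0,0,0]
    - [0,0,0]
    - [0,0,0]
    - [0,0,0]
    - [0,0,0]
    - [0,0,0]
    - [0,0,0]
    - [0,0,0]
    - [0,0,0]
    - [0,0,0]
    - [0,0,0]
    - [0,0,0]
    - [0,0,0]
  turn:
    - [0,0,0]
    - [0,0,0]
    - [0,0,0]
    - [0,0,0]
    - [0,0,0]
    - [0,0,0]
    - [0,0,0]
    - [-0.039,0.043,0.11]
    - [-0.039,0.043,0.11]
    - [-0.039,0.043,0.11]
    - [-0.039,0.043,0.11]
    - [-0.039,0.043,0.11]
    - [-0.039,0.043,0.11]
    - [-0.039,0.043,0.11]
    - [-0.039,0.043,0.11]
    - [-0.039,0.043,0.11]
    - [-0.039,0.043,0.11]
    - [-0.039,0.043,0.11]
    - [-0.039,0.043,0.11]
    - [-0.039,0.043,0.11]
  claw: [0.25,0,0,0,0,0,0,0,0,0,0,0,0,0,0,0,0,0,0,0]

```text
t: 13.17
eef_pos: [453.0, -150.9, 235.4]
eef_rot: [0.68, 0.65, 0.241, -0.239]
ft_force: [-0.8, 0.4, 1.1]
grip_width: 85.5
```

```bash
python3 -c "
from pk import *
go(PT-70*zt,PICK)"
```

```text
t 13.1667 pos [ 453.  -150.9  235.4] F [-0.8  0.4  1.1] grip 85.5 q [-0.77  0.29  0.18  1.97  0.49  0.71]
turn [-0.007  0.005 -0.009] shift if first [-80.6   4.1 136.9] shift after turn [-81.4   2.4 136.5]
```

play_rows:
  linear:
    - [-20,1,20]
    - [-20,1,30]
    - [-20,1,30]
    - [-21,1,30]
    - [0,0,27]
    - [0,0,0]
    - [0,0,0]
  turn:
    - [-0.007,0.005,-0.009]
    - [0,0,0]
    - [0,0,0]
    - [0,0,0]
    - [0,0,0]
    - [0,0,0]
    - [0,0,0]
  claw: [0,0,0,0,0,0,0]

```text
t: 13.75
eef_pos: [456.6, -124.0, 78.0]
eef_rot: [0.675, 0.654, 0.245, -0.238]
ft_force: [0.7, -0.2, 0.6]
grip_width: 85.7
```

```bash
python3 -c "
from pk import *
go(PT,PICK)"
```

```text
t 13.75 pos [ 456.6 -124.    78. ] F [ 0.7 -0.2  0.6] grip 85.7 q [-0.73  0.34 -0.07  1.65  0.51  0.74]
turn [-0.004  0.     0.004] shift if first [-0.9  0.1 68.5] shift after turn [-0.9 -0.2 68.5]
```

play_rows:
  linear:
    - [0,0,25]
    - [0,0,25]
    - [0,0,12]
    - [0,0,5]
    - [0,0,0]
    - [0,0,0]
  turn:
    - [0,0,0]
    - [0,0,0]
    - [0,0,0]
    - [0,0,0]
    - [0,0,0]
    - [0,0,0]
  claw: [0,0,0,0,0,0]

```text
t: 14.25
eef_pos: [461.3, -84.5, 29.7]
eef_rot: [0.675, 0.655, 0.246, -0.234]
ft_force: [0.3, -0.1, 0.4]
grip_width: 85.5
```

play_rows:
  linear:
    - [0,0,0]
    - [0,0,0]
    - [0,0,0]
    - [0,0,0]
    - [0,0,0]
    - [0,0,0]
    - [0,0,0]
    - [0,0,0]
  turn:
    - [0,0,0]
    - [0,0,0]
    - [0,0,0]
    - [0,0,0]
    - [0,0,0]
    - [0,0,0]
    - [0,0,0]
    - [0,0,0]
  claw: [1,1,1,1,1,1,1,1]
  grip_force: 60

```text
t: 14.92
eef_pos: [461.0, -84.3, 29.3]
eef_rot: [0.676, 0.654, 0.246, -0.234]
ft_force: [-0.0, -2.6, 4.9]
grip_width: 44.4
```

```bash
python3 -c "
from pk import *
go(PT,PICK)"
```

```text
t 14.9167 pos [461.  -84.3  29.3] F [-0.  -2.6  4.9] grip 44.4 q [-0.67  0.33 -0.19  1.51  0.54  0.8 ]
turn [0.002 0.006 0.007] shift if first [-0.1 -3.   5.6] shift after turn [-0.1 -3.   5.6]
```

play_rows:
  linear:
    - [10,0,-12]
    - [24,5,-28]
    - [24,12,-28]
    - [24,20,-28]
    - [14,13,-18]
    - [0,0,0]
    - [0,0,0]
  turn:
    - [0,0,0]
    - [0,0,0]
    - [0,0,0]
    - [0,0,0]
    - [0,0,0]
    - [0,0,0]
    - [0,0,0]
  claw: [1,1,1,1,1,1,1]

```text
t: 15.5
eef_pos: [510.3, -84.6, 177.9]
eef_rot: [0.675, 0.655, 0.245, -0.233]
ft_force: [-0.0, -0.3, -1.1]
grip_width: 44.2
```

```bash
python3 -c "
from pk import *
go([510,-84,180],PLACE)"
```

```text
t 15.5 pos [510.3 -84.6 177.9] F [-0.  -0.3 -1.1] grip 44.2 q [-0.62  0.31  0.1   1.79  0.56  0.86]
turn [-0.141 -1.236 -1.616] shift if first [ 1.7 -0.3 -1.2] shift after turn [-1.3  0.5 -1.6]
```

play_rows:
  linear:
    - [0,0,0]
    - [0,0,0]
    - [0,0,0]
    - [0,0,0]
    - [0,0,0]
    - [0,0,0]
    - [0,0,0]
    - [0,0,0]
    - [0,0,0]
    - [0,0,0]
    - [0,0,0]
    - [0,0,0]
    - [0,0,0]
    - [0,0,0]
    - [0,0,0]
    - [0,0,0]
    - [0,0,0]
    - [0,0,0]
    - [0,0,0]
    - [0,0,0]
  turn:
    - [-0.008,-0.069,-0.09]
    - [-0.008,-0.069,-0.09]
    - [-0.008,-0.069,-0.09]
    - [-0.008,-0.069,-0.09]
    - [-0.008,-0.069,-0.09]
    - [-0.008,-0.069,-0.09]
    - [-0.008,-0.069,-0.09]
    - [-0.008,-0.069,-0.09]
    - [-0.008,-0.069,-0.09]
    - [-0.008,-0.069,-0.09]
    - [-0.008,-0.069,-0.09]
    - [-0.008,-0.069,-0.09]
    - [-0.008,-0.069,-0.09]
    - [-0.008,-0.069,-0.09]
    - [-0.008,-0.069,-0.09]
    - [-0.008,-0.069,-0.09]
    - [-0.008,-0.069,-0.09]
    - [-0.008,-0.069,-0.09]
    - [0,0,0]
    - [0,0,0]
  claw: [1,1,1,1,1,1,1,1,1,1,1,1,1,1,1,1,1,1,1,1]

```text
t: 17.17
eef_pos: [506.7, -83.4, 170.2]
eef_rot: [0.053, 0.906, -0.022, 0.419]
ft_force: [0.2, 0.1, -1.1]
grip_width: 44.4
```

```bash
python3 -c "
from pk import *
P=np.array([554.5,76,0])+X*(-45-7)+[0,0,118]; print(P)
go(P,PLACE)"
```

```text
[502.8342635   81.88656712 118.        ]
t 17.1667 pos [506.7 -83.4 170.2] F [ 0.2  0.1 -1.1] grip 44.4 q [-0.44 -0.93 -1.01  0.65  0.25 -0.21]
turn [ 0.001 -0.006 -0.004] shift if first [ 55.1 163.5  16.8] shift after turn [ 54.5 163.8  16.3]
```

play_rows:
  linear:
    - [0,20,0]
    - [0,30,0]
    - [0,35,0]
    - [0,35,0]
    - [0,30,0]
    - [0,14,0]
    - [0,0,0]
    - [0,0,0]
  turn:
    - [0,0,0]
    - [0,0,0]
    - [0,0,0]
    - [0,0,0]
    - [0,0,0]
    - [0,0,0]
    - [0,0,0]
    - [0,0,0]
  claw: [1,1,1,1,1,1,1,1]

```text
t: 17.83
eef_pos: [528.5, 80.1, 177.8]
eef_rot: [0.05, 0.904, -0.024, 0.423]
ft_force: [0.7, -0.1, -1.1]
grip_width: 44.5
```

```bash
python3 -c "
from pk import *
P=np.array([554.5,76,0])+X*(-45-7)+[0,0,118]; print(P)
go(P,PLACE)"
```

```text
[502.8342635   81.88656712 118.        ]
t 17.8333 pos [528.5  80.1 177.8] F [ 0.7 -0.1 -1.1] grip 44.5 q [ 0.13 -0.79 -0.94  0.56 -0.18  0.15]
turn [0.002 0.002 0.002] shift if first [62.4 -1.  18.7] shift after turn [62.3 -1.1 18.8]
```

play_rows:
  linear:
    - [10,0,4]
    - [14,0,8]
    - [14,-0.5,10]
    - [10,-0.5,7]
    - [0,0,0]
    - [0,0,0]
  turn:
    - [0,0,0]
    - [0,0,0]
    - [0,0,0]
    - [0,0,0]
    - [0,0,0]
    - [0,0,0]
  claw: [1,1,1,1,1,1]

```text
t: 18.33
eef_pos: [518.5, 77.2, 119.7]
eef_rot: [0.052, 0.905, -0.025, 0.422]
ft_force: [-0.2, 0.4, 0.1]
grip_width: 44.7
```

```bash
python3 - <<'E'
from pk import *
from ov import box,draw
To=np.array([554.5,76,0]);T=R.from_euler('z',-6.5,degrees=True)
go(To+X*(-28-7)+[0,0,114],PLACE)
s=read_camera("side"); o=get_obs()
r=R.from_quat(o["eef_rot"])
# jar frame rigid in tool: at pick
rp=R.from_quat([0.676,0.654,0.246,-0.234]); tp=np.array([461,-84.3,29.3])
jr=R.from_matrix(np.array([yt,np.cross(a,yt),a]).T); jo=np.array([460.2,-27,22.3])
rel=rp.inv()*jr; off=rp.inv().apply(jo-tp)
J=r*rel; f=o["eef_pos"]+r.apply(off); print("foot",f,"lane",T.inv().apply(f-To),"axis",J.apply([0,0,1]),(T.inv()*J).as_matrix().round(3))
B=[((255,0,255),box(To,T,-5,0,-35,35,10,52)),((0,255,0),box(f,J,-22.5,22.5,-22.5,22.5,0,97))]
draw(s,B,200,130,170,150,4,"s4")
E
```

```text
t 18.3333 pos [518.5  77.2 119.7] F [-0.2  0.4  0.1] grip 44.7 q [ 0.12 -0.79 -1.06  0.44 -0.18  0.15]
turn [-0.002  0.    -0.001] shift if first [3.8 2.9 4.3] shift after turn [3.8 2.9 4.3]
foot [526.08125006  73.95374841  64.70341435] lane [-28.00442786  -5.25019181  64.70341435] axis [ 0.00116714 -0.00324743  0.99999405] [[ 0.007 -1.     0.002]
 [ 1.     0.007 -0.003]
 [ 0.003  0.002  1.   ]]
```

View pics/s4.png

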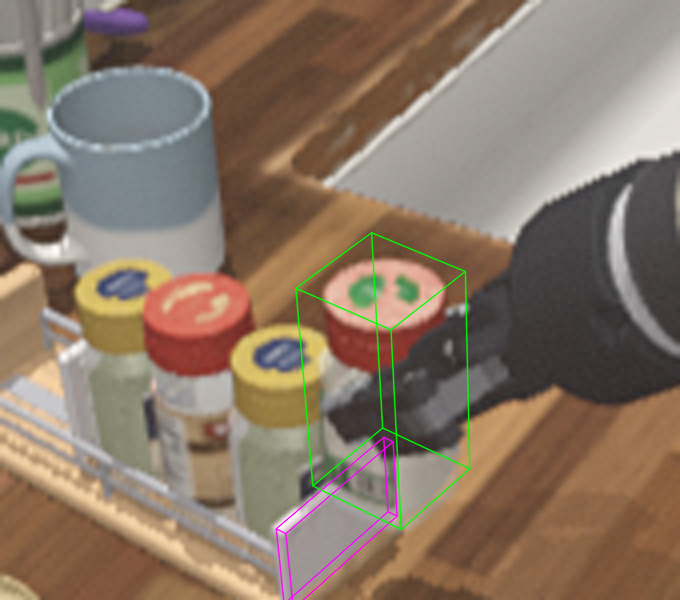

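The jar is upright in front of the lip, with its cap centred at (385,290) in the crop, near the model. I centre it on the lane, drop 5 mm and push the row back.

play_rows:
  linear:
    - [2,2.9,1.6]
    - [1.8,0,1.6]
    - [-3.9,0,4.6]
    - [-3.9,0,4.6]
    - [-3.9,0,4.6]
    - [-3.9,0,4.6]
    - [-3.9,0,4.6]
    - [-3.9,0,4.6]
    - [-3.9,0,4.6]
    - [-3.9,0,4.6]
    - [-3.2,0,3.8]
    - [0,0,0]
    - [0,0,0]
    - [0,0,0]
  turn:
    - [0,0,0]
    - [0,0,0]
    - [0,0,0]
    - [0,0,0]
    - [0,0,0]
    - [0,0,0]
    - [0,0,0]
    - [0,0,0]
    - [0,0,0]
    - [0,0,0]
    - [0,0,0]
    - [0,0,0]
    - [0,0,0]
    - [0,0,0]
  claw: [1,1,1,1,1,1,1,1,1,1,1,1,1,1]

```text
t: 19.55
eef_pos: [572.5, 76.0, 117.3]
eef_rot: [0.051, 0.904, -0.024, 0.423]
ft_force: [-3.0, 0.9, -1.0]
grip_width: 44.3
```

```bash
python3 - <<'E'
from pk import *
from ov import box,draw
To=np.array([554.5,76,0]);T=R.from_euler('z',-6.5,degrees=True)
go(To+X*(25-7)+[0,0,114],PLACE)
s=read_camera("side"); o=get_obs()
l=T.inv().apply(o["eef_pos"]-To); print(l)
f=To+T.apply(l+[7,0,-57.1])
B=[((255,0,255),box(To,T,-5,0,-35,35,10,52)),((0,255,0),box(f,T,-22.5,22.5,-22.5,22.5,0,97))]
draw(s,B,200,130,170,150,4,"s5")
E
```

```text
t 19.55 pos [572.5  76.  117.3] F [-3.   0.9 -1. ] grip 44.3 q [ 0.1  -0.57 -0.96  0.32 -0.16  0.14]
turn [0.001 0.003 0.001] shift if first [ 2.5 -2.   2.2] shift after turn [ 2.4 -2.   2.2]
[ 17.8709805    1.97643365 117.27862851]
```

View pics/s5.png

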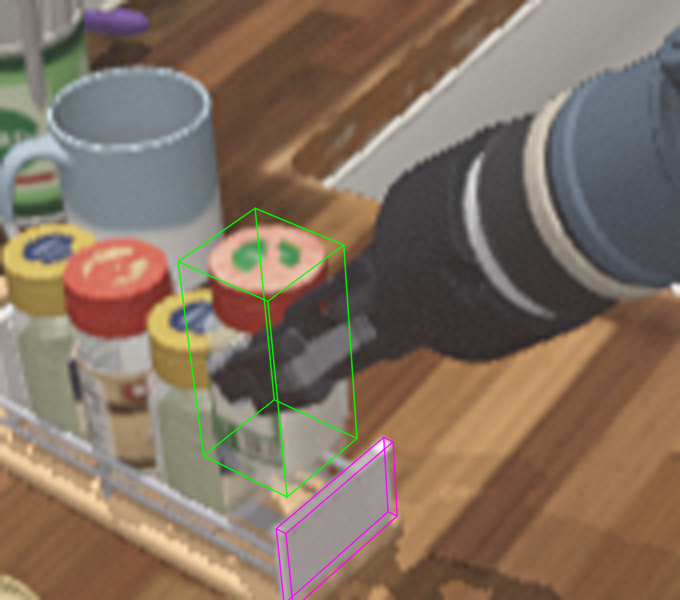

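The second jar now holds the row back, upright, and its cap at (268,252) in the crop fits the model. I correct 2 mm sideways, add 1.5 mm of lip clearance and lower in stages.

play_rows:
  linear:
    - [-1,-2,1.2]
    - [2.3,0,1.9]
    - [3.8,0,3.2]
    - [3.8,0,3.2]
    - [2.3,0,1.9]
    - [0,0,0]
  turn:
    - [0,0,0]
    - [0,0,0]
    - [0,0,0]
    - [0,0,0]
    - [0,0,0]
    - [0,0,0]
  claw: [1,1,1,1,1,1]

```text
t: 20.1
eef_pos: [573.7, 73.6, 100.9]
eef_rot: [0.051, 0.904, -0.024, 0.423]
ft_force: [-3.3, 0.7, -1.0]
grip_width: 44.7
```

play_rows:
  linear:
    - [3.8,0,3.2]
    - [3.8,0,3.2]
    - [3.8,0,3.2]
    - [3.8,0,3.2]
    - [3.8,0,3.2]
    - [2.3,0,1.9]
    - [0,0,0]
    - [0,0,0]
  turn:
    - [0,0,0]
    - [0,0,0]
    - [0,0,0]
    - [0,0,0]
    - [0,0,0]
    - [0,0,0]
    - [0,0,0]
    - [0,0,0]
  claw: [1,1,1,1,1,1,1,1]

```text
t: 20.77
eef_pos: [573.3, 73.5, 72.2]
eef_rot: [0.051, 0.905, -0.024, 0.422]
ft_force: [-3.5, 1.3, -2.1]
grip_width: 44.3
```

play_rows:
  linear:
    - [1.1,0,1]
    - [1.1,0,1]
    - [0.8,0,0.6]
    - [0,0,0]
  turn:
    - [0,0,0]
    - [0,0,0]
    - [0,0,0]
    - [0,0,0]
  claw: [1,1,1,1]

```text
t: 21.1
eef_pos: [574.4, 73.6, 70.2]
eef_rot: [0.051, 0.904, -0.024, 0.424]
ft_force: [-6.2, 1.4, 1.3]
grip_width: 43.9
```

play_rows:
  linear:
    - [0.8,0,0.6]
    - [0.8,0,0.6]
    - [0,0,0]
  turn:
    - [0,0,0]
    - [0,0,0]
    - [0,0,0]
  claw: [1,1,1]

```text
t: 21.35
eef_pos: [575.3, 73.6, 70.1]
eef_rot: [0.051, 0.903, -0.024, 0.425]
ft_force: [-9.6, 0.4, 5.6]
grip_width: 44.4
```

play_rows:
  linear:
    - [-1,0,-0.8]
    - [0.64,0,-0.77]
    - [0.64,0,-0.77]
    - [0.64,0,-0.77]
    - [0.64,0,-0.77]
    - [0,0,0]
  turn:
    - [0,0,0]
    - [0,0,0]
    - [0,0,0]
    - [0,0,0]
    - [0,0,0]
    - [0,0,0]
  claw: [1,1,1,1,1,1]

```text
t: 21.85
eef_pos: [572.1, 73.8, 70.9]
eef_rot: [0.052, 0.903, -0.023, 0.426]
ft_force: [20.0, -0.8, -12.2]
grip_width: 44.3
```

play_rows:
  linear:
    - [-0.6,0,0.8]
    - [0.4,0,1]
    - [0,0,0]
  turn:
    - [0,0,0]
    - [0,0,0]
    - [0,0,0]
  claw: [1,1,1]

```text
t: 22.1
eef_pos: [572.9, 73.8, 70.1]
eef_rot: [0.051, 0.903, -0.024, 0.425]
ft_force: [-3.5, 0.4, 2.8]
grip_width: 44.4
```

play_rows:
  linear:
    - [0,0,0]
    - [0,0,0]
    - [0,0,0]
    - [0,0,0]
    - [0,0,0]
    - [0,0,0]
  turn:
    - [0,0,0]
    - [0,0,0]
    - [0,0,0]
    - [0,0,0]
    - [0,0,0]
    - [0,0,0]
  claw: [0.42,0.35,0.3,0.25,0.25,0.25]

```text
t: 22.6
eef_pos: [571.6, 73.7, 67.9]
eef_rot: [0.051, 0.904, -0.024, 0.424]
ft_force: [0.5, -0.2, -0.4]
grip_width: 64.4
```

play_rows:
  linear:
    - [0,0,-10]
    - [0,0,-20]
    - [0,0,-30]
    - [-15,0,-25]
    - [-20,0,-10]
    - [-20,0,0]
    - [-20,0,0]
    - [0,0,0]
  turn:
    - [0,0,0]
    - [0,0,0]
    - [0,0,0]
    - [0,0,0]
    - [0,0,0]
    - [0,0,0]
    - [0,0,0]
    - [0,0,0]
  claw: [0.25,0.25,0.25,0.25,0.25,0.25,0.25,0.25]

```text
t: 23.27
eef_pos: [550.4, 76.6, 193.9]
eef_rot: [0.052, 0.902, -0.023, 0.428]
ft_force: [0.8, 0.1, 0.4]
grip_width: 64.0
```

```bash
python3 - <<'E'
from h import *
o=get_obs();print(o["eef_pos"],o["grip_width"],o["ft_force"].round(1))
s=read_camera("side");t=read_camera("top")
a=cv2.resize(s["image"][120:300,170:330,::-1],(533,600),interpolation=cv2.INTER_CUBIC)
b=cv2.resize(t["image"][60:220,245:330,::-1],(267,502),interpolation=cv2.INTER_CUBIC)
c=np.zeros((600,800,3),np.uint8);c[:,:533]=a;c[:502,533:]=b;cv2.imwrite("pics/f.png",c)
E
```

```text
[550.35024989  76.59970606 193.87599835] 63.97174509678198 [0.8 0.1 0.4]
```

View pics/f.png

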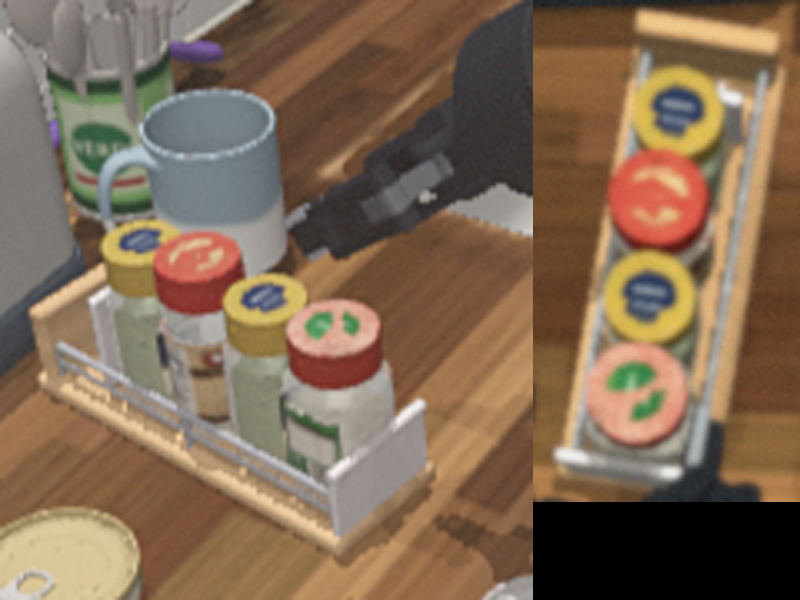

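The last picture shows four upright jars in one close row, with the gripper clear. I'll check the spacing and bystanders numerically, and back off a little first.

play_rows:
  linear:
    - [-20,0,-20]
    - [-20,0,-25]
    - [0,0,-25]
    - [0,0,0]
    - [0,0,0]
    - [0,0,0]
  turn:
    - [0,0,0]
    - [0,0,0]
    - [0,0,0]
    - [0,0,0]
    - [0,0,0]
    - [0,0,0]
  claw: [0.25,0.25,0.25,0.25,0.25,0.25]

```text
t: 23.87
eef_pos: [517.8, 79.9, 258.4]
eef_rot: [0.051, 0.905, -0.024, 0.421]
ft_force: [-1.3, 0.3, -0.4]
grip_width: 64.0
```

```bash
python3 - <<'E'
from h import *
t=read_camera("top"); To=np.array([554.5,76,0]);T=R.from_euler('z',-6.5,degrees=True)
for n,x,y,z in [("fallen",637,394,107),("stand",649,297,106),("red",659,199,116),("yel",678,111,106)]:
    print(n,T.inv().apply(at(t,245+(x-533)/3.14,60+y/3.14,z)-To).round(1))
# bystanders: change against the first picture
b=cv2.imread("pics/top0.png")[:,:,::-1].astype(int); d=abs(b-t["image"]).max(2)
for n,(u0,v0,u1,v1) in dict(match=(235,300,285,355),tin=(188,280,238,325),mug=(335,30,415,110)).items(): print(n,d[v0:v1,u0:u1].mean().round(1),np.percentile(d[v0:v1,u0:u1],98))
s=read_camera("side"); b=cv2.imread("pics/side0.png")[:,:,::-1].astype(int); d=abs(b-s["image"]).max(2); print("side tin/match",d[285:350,305:400].mean().round(1))
print(get_obs()["eef_pos"])
E
```

```text
fallen [ 22.5  -2.6 107. ]
stand [ 66.6  -1.4 106. ]
red [108.4  -0.3 116. ]
yel [152.6  -1.9 106. ]
match 83.8 183.0
tin 101.1 189.0
mug 10.5 20.0
side tin/match 20.0
[517.87293404  79.70551721 257.6820904 ]
```

```bash
python3 - <<'E'
from h import *
s=cv2.cvtColor(read_camera("side")["image"],cv2.COLOR_RGB2BGR); b=cv2.imread("pics/side0.png")
for n,(u0,v0,u1,v1) in dict(match=(355,298,397,334),tin=(311,290,354,355)).items():
    r=cv2.matchTemplate(s[v0-20:v1+20,u0-20:u1+20],b[v0:v1,u0:u1],cv2.TM_CCOEFF_NORMED); print(n,cv2.minMaxLoc(r)[1::2], "expect (20,20)")
E
```

```text
match (0.810224711894989, (20, 20)) expect (20,20)
tin (0.865921139717102, (20, 20)) expect (20,20)
```

The bystanders haven't moved; only the arm's shadow and occlusion changed those regions. Handing in.

```bash
python3 -c "
from workcell import *
print(job_done())"
```

```text
the job is handed in; nothing more can be done
None
```

Both jars are back in the tray and the job is handed in, at about 24 s of the 61 s allowed. I held each jar just above the lip, pushed the row back with it, lowered it until it touched the lane floor, drew it against the lip and then released. The standing jar went in first; the fallen jar was picked at a 40° lean, turned upright and set down in front of it.

- **Final row:** the last picture shows all four jars upright in one close row. From the top camera, their cap centres are 22, 67, 108 and 153 mm behind the lip, as expected for a close row against it.
- **Forces:** the highest I saw was about 23 N, briefly, while drawing the last jar against the lip. I eased it off before release.
- **Bystanders:** the matchbox and tin matched the first side picture with no shift. My first check, a plain comparison with the first pictures, had shown large changes there. I put these down to the arm's shadow and the arm covering them from above.
- **Not exact:** the two cameras disagreed by about 2 mm on where the lip is. The measured jar widths were also about 2 mm under the stated sizes.

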